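# Slide the open retaining clip under the sprung collar of a coffee machine drive unit

## Task

Pick up the larger of the two C-shaped steel retaining clips from the rubber mat and slide it sideways, open end first, onto the upright stem of the drive unit, between the steel plate and the sprung collar, so that it lifts the collar and goes fully home with the stem at the bottom of its slot. Push it home by feel, gently (under 25 N), let go of it, and leave the smaller clip where it lies.

Things in the scene. Friction and masses are not known exactly. Their poses are not given: they have to be found in the camera images.
- clip_tab (a point): Centre of the upright grip tab of the larger clip (the one to fit), 24 mm above the clip's underside. x points along the slot to its open end, z up. Tab: 24 mm long (x), 10 mm thick (y, pinch here), top 42 mm above the underside. Below it is a flat tail 16 mm wide, 6 mm thick. Seen from this point the open tips are 73 mm ahead (+x), the tail ends 13 mm behind. Steel, about 70 g, flat on the mat.
- clip_throat (a point): Point of the larger clip 45 mm ahead (+x) of clip_tab, 3 mm above the underside: the stem's axis stands here when fully home. The clip is a flat C 44 mm wide, 6 mm thick; slot 16.4 mm wide, flaring to 24 mm at the tips; in the last 18 mm the arms taper to 1.5 mm thick, flat below, ramped on top. Axes as clip_tab.
- small_tab (a point): Centre of the tab of the smaller clip (29 mm wide, slot 10 mm, too narrow for the stem), 24 mm above its underside. Same shape, about 0.7 times the size; it lies on the same mat on one or the other side of the larger clip. Leave it alone.
- seat (a point): On the fixed drive unit: middle of the slot in its flat steel plate top, 56 mm above the bench. x: the way the clip slides in, slot pointing to +x, flat on the plate from -x; z up. The upright stem (14 mm diameter) stands on this x axis up to 10 mm before or behind this point, differently each time, not measured: feel for it. Plate: 94 mm to -x, 42 mm to +x and each side.
- collar (a joint): Lift (m) of the sprung collar (33 mm across, bevelled rim) on the stem; 0 at rest, its underside then 3 mm above the plate, top of all 19 mm; 0.003 with the clip under it. It presses down with 2.4 N, 0.3 N more per mm. Wedging the clip under takes a push of some 4 to 10 N, which falls, then rises steeply when the stem meets the bottom of the slot. The collar then clamps the clip.
Mind the look-alikes: they are no part of the job. What is shaped like the part that bears clip_tab but orange or purple is not meant.

How it is judged (in metres and radians):
On the way, in this order (a step that is already met when the one before it is completed fails the run):
1. the larger clip is lifted off the mat (height (world z) of clip_tab above 0.055 m), for 0.1 s.
2. the clip is on the stem, under the collar, and lifts it (value of joint collar above 0.002 m and horizontal distance between clip_throat and collar below 0.02 m), for 0.1 s.
At the end, for the whole second after the job is handed in: The larger clip lies flat (within 0.08 rad) on the unit's plate under the sprung collar, which it holds lifted by 2.2 to 4.5 mm, fully home on the stem (throat point within 2 mm of the stem's axis, seen from above), released and at rest (horizontal distance between clip_throat and collar below 0.002 m and height (world z) of clip_throat between 0.0565 and 0.0615 m and angle between clip_tab's own z axis and vertical below 0.08 rad and value of joint collar between 0.0022 and 0.0045 m and linear speed of clip below 0.01 m/s); the robot touches nothing.
It fails at once if the clip is pushed against the stem and its collar with more than 25 N (contact force between clip and collar above 25 N).
It fails at once if the smaller clip is moved by more than 30 mm (distance of small_tab from where it was at the start of the episode above 0.03 m).
It also fails if it takes over 58 s, if anything falls off the work surface, if the arm or the gripper's body presses on something with over 40 N, if the wrist force passes 120 N, or if a joint passes its speed limit or range.

## Robot

A 7-joint arm with a two-finger parallel gripper is mounted at the origin on the work surface. World frame = base frame: x ahead of the robot, y to its left, z up, the work surface at z = 0. Lengths are in mm, angles in rad, forces in N, time in s.
With the tool pointing down it reaches from about 400 to 875 mm from the base axis. Payload 4.4 kg.
Tool frame: the origin (TCP) lies on the centre line of the jaws, within the pads' length; the fingertips stand 19 mm ahead of it and the grasp point (between the pads) is the TCP; z points along the fingers, y is the line along which they close (so a half turn about z gives the same grasp; the last joint's range is limited). The gripper opens to 85 mm and grips with 20 to 120 N. Pads are 22 mm wide; open, the fingers measure 114 mm over their backs; the gripper's body (76 mm by 85 mm) begins 54 mm behind the grasp point. The pads swing forward as they close: fully open they stand 13 mm farther back than shut.
Start: joints at [1.059, 0.628, 0.038, 1.517, -0.027, 0.996, -0.02], TCP at [280.294, -586.475, 250.313] pointing down, gripper open.
Joint ranges: [-3.06, 3.06], [-0.37, 2.12], [-1.25, 1.32], [0.18, 2.47], [-1.1, 4.24], [0.23, 1.98], [-2.94, 2.94]. Speed limits (rad/s): [2.57, 2.57, 3.14, 3.14, 3.14, 3.14, 3.14].

## Interface

Orientations are given as [roll, pitch, yaw] about the fixed x, y, z axes, in that order (R = Rz(yaw) Ry(pitch) Rx(roll)).
In Python, from cell import ctrl, viewer, silhouettes gives the robot as it stands.
- The arm moves only by the shell command python3 -m creep 'ROWS'. ROWS is JSON, a list of rows, each an object with "jaw": the gripper command: -1 is shut, 1 is fully open, values between are in proportion; "xyz": the shift along the tool's x, y, z in mm, a list of three; "angular": the turn, a rotation vector about the tool's x, y, z in rad, a list of three. In form: [{"jaw": jaw, "xyz": [tx, ty, tz], "angular": [rx, ry, rz]}, ...]. A call has 1 to 12 rows; each row is the pose to reach, as a shift and turn from the pose commanded when the call began, along the tool's axes at that moment; what a row does not reach only later rows make up. A row lasts 1/8 s, in which the tool goes at most 62.5 mm and 10.7 degrees, less where a joint would pass 70% of its speed; a pose out of reach is approached as far as the arm can. A call with a gripper value outside its range is refused whole. The fingers move at their own pace and stop on an object; the grip force is fixed at half the most. Time passes only in rows, so rows that repeat a pose let the fingers close. It gives the time, the measured TCP pose, the force, the opening and the grip force at its end, in the units of the state.
- ctrl.read_state(): the state, without advancing time (a new reading comes with each control period).
- viewer.get_image(name): name is "side" or "top"; returns (picture, depth): 384x512x3 uint8, red, green, blue; 384x512 float32, mm along the optical axis (not along the pixel's ray), 0 where there is no reading.
- viewer.camera_model(name): a dict with "fx", "fy", "cx", "cy" (pixels), "dist" ([k1, k2, p1, p2, k3] as OpenCV has them; the pictures are not rectified), "T" (4x4, takes a point from camera to world coordinates). Camera axes: x right, y down, z forward; pixel columns grow to the right and rows downward; lengths in mm; the calibration is good to about 2 mm. A picture is of the moment at which its call begins. camera_model takes no time and is no camera call.
- ctrl.finish_job(): hands the job in; it is judged then, once.
Trained networks look in the newest picture that a camera, given by its name, has taken for a name from the list of things; names that differ only in an ending like _2 or _b are one class to them, and where a whole thing is asked for, a point or a joint stands for the part that bears it (a point fixed in the world has none). Each returns a list of dicts, best first, with "score" (0 to 1); they miss things now and then, are a little off and sometimes report something else, mostly with a low value. They report only what shows in the picture. A call takes as long as a camera call. They do not tell look-alikes from the thing itself.
- silhouettes(camera, target): "pixels" (384x512 bool, what is visible of it) and "xy" ([column, row] in pixels, amid what is visible of it).
The state is a dict: "clock": time; "qpos": joint angles; "qd": joint speeds; "tau": joint torques, N m; "eef_pos": TCP position; "tool_rot": TCP orientation; "force": force on the tool from outside, world axes, zero at the start; "torque": the same for the moment, N m; "width": finger opening in mm; "gripper_force": force on a finger pad.
Only numpy, scipy, OpenCV 4.12 (cv2) and the standard library are available. Lean on these libraries where they do the work, as an engineer would, in place of code of your own. Each camera call takes 0.05 s, during which the arm holds its last target. There are 200 camera calls.

## Working session

There is one attempt and no reset: what is moved stays moved. The work goes in short steps, Python scripts to look and compute and a shell command to move; the robot and the scene stay as the last step left them, time stands still between calls to the robot, and variables do not carry over. Pictures are saved under pics/ and viewed, at most 10 in all, crops included, and the job is handed in when it is done.

```bash
ls; mkdir -p pics; python3 - <<'E'
from cell import ctrl, viewer, silhouettes
import cv2,numpy as np
s=ctrl.read_state(); print({k:np.round(s[k],3) for k in s})
ims=[]
for n in ("side","top"):
    im,d=viewer.get_image(n); np.savez(f"pics/{n}1.npz",im=im,d=d)
    cv2.imwrite(f"pics/{n}1.png",im[:,:,::-1])
    m=viewer.camera_model(n); print(n,m["fx"],m["cx"],m["cy"],m["dist"],np.round(m["T"],3).tolist())
    for t in ("clip_tab","small_tab","collar"):
        for r in silhouettes(n,t)[:4]: print(n,t,round(r["score"],2),np.round(r["xy"]),r["pixels"].sum())
E
```

```text
pics
{'clock': np.float64(0.0), 'qpos': array([ 1.059,  0.629,  0.038,  1.518, -0.027,  0.996, -0.02 ]), 'qd': array([ 0.001,  0.   , -0.001,  0.001, -0.002,  0.   ,  0.   ]), 'tau': array([ 1.0000e-03, -5.6341e+01,  1.2270e+00, -1.9344e+01,  1.1000e-02,
        1.1000e-02, -0.0000e+00]), 'eef_pos': array([ 280.006, -585.944,  249.393]), 'tool_rot': array([-3.14 ,  0.   ,  0.446]), 'force': array([-0.406, -0.167,  0.692]), 'torque': array([ 0.04 , -0.046, -0.051]), 'gripper_force': np.float64(0.0), 'width': np.float64(85.36)}
side 468.75034129761 248.6744274110174 197.25943804238176 [-0.00588583  0.          0.          0.          0.        ] [[-0.714, -0.349, 0.607, -62.864], [-0.7, 0.361, -0.616, 589.91], [-0.004, -0.865, -0.502, 567.132], [0.0, 0.0, 0.0, 1.0]]
side clip_tab 0.85 [310. 162.] 300
side clip_tab 0.74 [340. 221.] 493
side clip_tab 0.63 [194. 213.] 457
side clip_tab 0.47 [146. 224.] 180
side small_tab 0.51 [262. 201.] 194
side collar 0.53 [145. 224.] 135
side collar 0.5 [299. 189.] 352
top 385.2409533830896 257.2770047145821 191.36967149409207 [-0.11999849  0.          0.          0.          0.        ] [[-0.031, -0.976, 0.216, 349.361], [-1.0, 0.031, -0.003, -26.7], [-0.003, -0.216, -0.976, 855.725], [0.0, 0.0, 0.0, 1.0]]
top clip_tab 0.96 [329. 249.] 442
top clip_tab 0.68 [381. 150.] 411
top clip_tab 0.66 [332. 177.] 427
top small_tab 0.7 [286. 172.] 216
top small_tab 0.41 [162. 166.] 2517
top collar 0.77 [158. 151.] 142
```

```bash
python3 - <<'E'
import cv2
a=cv2.imread("pics/top1.png");cv2.imwrite("pics/top1c.png",cv2.resize(a[70:320,80:430],None,fx=2.28,fy=2.28,interpolation=cv2.INTER_CUBIC))
a=cv2.imread("pics/side1.png");cv2.imwrite("pics/side1c.png",cv2.resize(a[110:310,90:400],None,fx=2.5,fy=2.5,interpolation=cv2.INTER_CUBIC))
E
```

```text
(no output)
```

View pics/top1c.png

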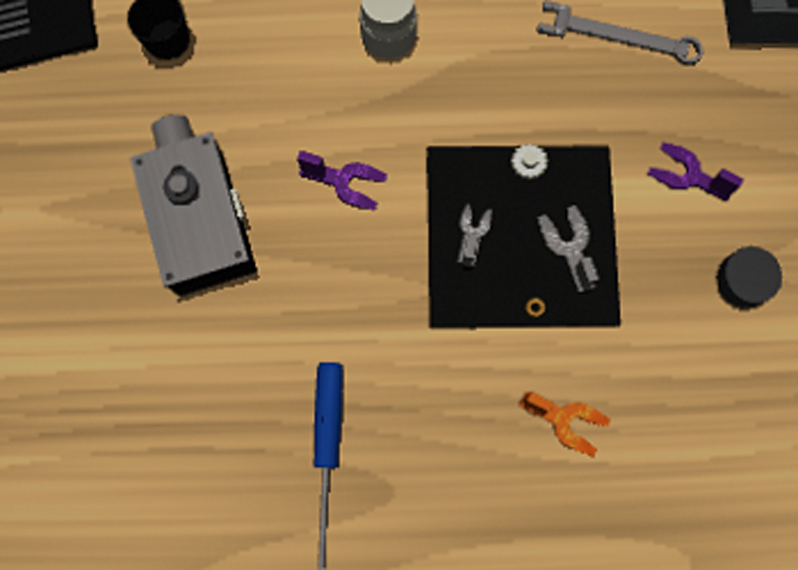

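View pics/side1c.png

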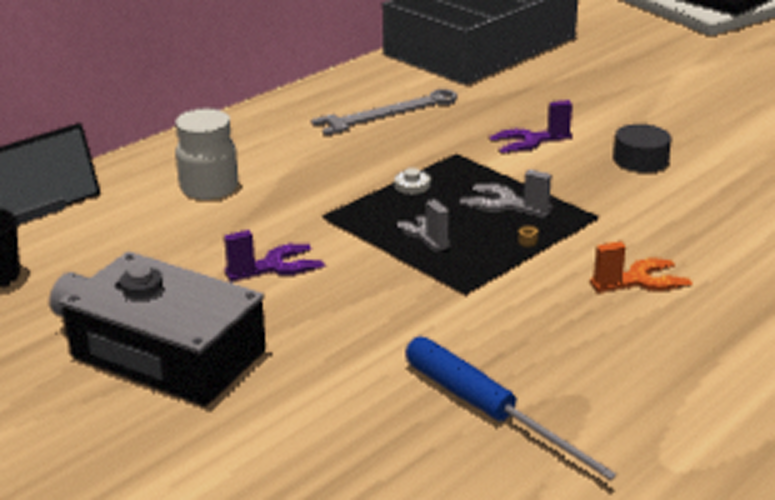

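The top view shows the grey large clip at about crop (570,250), with its tab at (585,272) and its mouth pointing up. The small clip is to its left at (472,235). The drive unit's plate runs from (135,160) to (255,290), with the collar at (181,185). In the side view the large tab is at crop (537,193).

```bash
cat > h.py <<'E'
from cell import ctrl, viewer, silhouettes
import cv2,numpy as np
def cloud(n,im,d):
    m=viewer.camera_model(n); K=np.array([[m["fx"],0,m["cx"]],[0,m["fy"],m["cy"]],[0,0,1]])
    v,u=np.mgrid[:384,:512]
    p=cv2.undistortPoints(np.c_[u.ravel(),v.ravel()].astype(float)[:,None],K,np.array(m["dist"]))[:,0]
    P=np.c_[p,np.ones(len(p))]*d.reshape(-1,1); T=np.array(m["T"])
    W=(P@T[:3,:3].T+T[:3,3]).reshape(384,512,3); W[d<=0]=np.nan
    return W
E
python3 - <<'E'
from h import *
for n,tab,col in (("top",(337,189),(159,151)),("side",(305,187),(145,222))):
    z=np.load(f"pics/{n}1.npz"); W=cloud(n,z["im"],z["d"])
    for nm,c,r in (("tab",tab,30),("unit",col,60)):
        S=W[max(0,c[1]-r):c[1]+r,c[0]-r:c[0]+r].reshape(-1,3); S=S[~np.isnan(S[:,0])]
        c0=W[c[1],c[0]]; print(n,nm,"centre",np.round(c0,1))
        S=S[np.hypot(*(S-c0)[:,:2].T)<(60 if nm=="tab" else 130)]
        if nm=="tab":
            print(" mat z",np.round(np.percentile(S[:,2],[10,30,50]),1))
            t=S[S[:,2]>22]; print(" n",len(t),np.round(np.median(t,0),1),np.round(np.percentile(t[:,2],[50,90,98]),1))
            t=t[np.hypot(*(t-c0)[:,:2].T)<25]
            print(" rect all>22",len(t),cv2.minAreaRect(t[:,:2].astype(np.float32)))
            b=S[(S[:,2]>4.5)]; print(" rect clip>4.5",len(b),cv2.minAreaRect(b[:,:2].astype(np.float32)))
        else:
            t=S[abs(S[:,2]-56)<5]; print(" plate z",np.median(t[:,2]))
            pz=np.median(t[:,2]); t=S[abs(S[:,2]-pz)<2.5]
            print(" plate",len(t),cv2.minAreaRect(t[:,:2].astype(np.float32)))
            k=S[(S[:,2]>pz+8)&(S[:,2]<pz+30)]; print(" collar",len(k),np.round(k.mean(0),1),cv2.minEnclosingCircle(k[:,:2].astype(np.float32)), k[:,2].max())
E
```

```text
top tab centre [ 528.7 -202.3   45. ]
 mat z [-0.3  2.2  3.4]
 n 82 [ 530.5 -202.4   43.6] [43.6 47.  47.9]
 rect all>22 82 ((531.1114501953125, -204.21206665039062), (23.306066513061523, 10.234098434448242), 17.05728530883789)
 rect clip>4.5 681 ((536.2408447265625, -194.244140625), (97.8002700805664, 104.69767761230469), 84.75726318359375)
top unit centre [617.6 178.9  75. ]
 plate z 55.458423902444224
 plate 1898 ((602.195068359375, 176.24551391601562), (137.25143432617188, 85.99530792236328), 16.639907836914062)
 collar 180 [619.3 180.2  69.5] ((621.0684204101562, 180.3455352783203), 17.351089477539062) 76.70150731472609
side tab centre [ 527.2 -200.9   26.7]
 mat z [-0.7  2.2  3.4]
 n 103 [ 528.8 -200.9   35.9] [35.9 45.  45.7]
 rect all>22 103 ((530.0526123046875, -203.10675048828125), (23.572521209716797, 13.350059509277344), 5.711410999298096)
 rect clip>4.5 367 ((535.98193359375, -186.8148956298828), (97.02647399902344, 91.73619079589844), 8.984941482543945)
side unit centre [614.2 188.6  70.5]
 plate z 54.9937848044263
 plate 1579 ((602.4927978515625, 178.40664672851562), (138.68190002441406, 87.31250762939453), 16.412872314453125)
 collar 157 [616.4 185.9  68.8] ((618.8663330078125, 185.04977416992188), 18.030719757080078) 76.35338721849479
```

```bash
cat >> h.py <<'E'
from scipy.spatial.transform import Rotation as R
def go(x,y,z,yaw,pose=None):
    s=ctrl.read_state(); p=np.array(s["eef_pos"]) ; A=R.from_euler("xyz",s["tool_rot"])
    B=R.from_euler("xyz",[np.pi,0,yaw])
    print("t",s["clock"],"pos",np.round(p,1),"rot",np.round(s["tool_rot"],3),"F",np.round(s["force"],1),"w",s["width"])
    print("xyz",np.round(A.inv().apply(np.array([x,y,z])-p),1),"ang",np.round((A.inv()*B).as_rotvec(),3))
E
python3 - <<'E'
from h import *
go(530.5,-203.7,110,0.297)
z=np.load("pics/top1.npz"); W=cloud("top",z["im"],z["d"])
# arm-based yaw: light-grey pixels on dark mat around the clip
im=z["im"].astype(int).sum(2); sat=z["im"].max(2).astype(int)-z["im"].min(2)
m=np.zeros_like(im,bool); m[155:200,312:346]=1
m&=(im>150)&(sat<40); 
P=W[m]; P=P[P[:,2]<15]; print(len(P),cv2.minAreaRect(P[:,:2].astype(np.float32)),P.mean(0))
E
```

```text
t 0.4 pos [ 280.3 -586.4  250.2] rot [-3.141 -0.     0.446] F [-0.9  0.2 -0. ] w 85.38820358090597
xyz [ 390.8 -237.4  140.3] ang [-0.    -0.     0.149]
322 ((561.102294921875, -197.96478271484375), (85.93634796142578, 45.917442321777344), 15.058730125427246) [ 570.27859159 -194.08741781    8.32089005]
```

```bash
python3 -m creep '[{"jaw":1,"xyz":[50,-30,10],"angular":[0,0,0.16]},{"jaw":1,"xyz":[100,-60,30],"angular":[0,0,0.16]},{"jaw":1,"xyz":[150,-90,50],"angular":[0,0,0.16]},{"jaw":1,"xyz":[200,-121,80],"angular":[0,0,0.16]},{"jaw":1,"xyz":[250,-151,100],"angular":[0,0,0.16]},{"jaw":1,"xyz":[300,-182,120],"angular":[0,0,0.16]},{"jaw":1,"xyz":[350,-212,135],"angular":[0,0,0.16]},{"jaw":1,"xyz":[391,-237,140],"angular":[0,0,0.16]},{"jaw":1,"xyz":[391,-237,140],"angular":[0,0,0.16]},{"jaw":1,"xyz":[391,-237,140],"angular":[0,0,0.16]}]'; python3 - <<'E'
from h import *
go(531,-204.3,33,0.28)
im,d=viewer.get_image("side"); cv2.imwrite("pics/s2.png",cv2.resize(im[110:260,210:410,::-1],None,fx=3,fy=3))
E
```

```text
clock: 1.65
eef_pos: [530.6, -204.8, 110.4]
tool_rot: [3.141, 0.001, 0.286]
force: [-0.3, -0.3, -0.6]
width: 85.1
gripper_force: 0.0
t 1.65 pos [ 530.6 -204.8  110.4] rot [3.141e+00 1.000e-03 2.860e-01] F [-0.3 -0.3 -0.6] w 85.12976714227541
xyz [ 0.6 -0.4 77.4] ang [0.001 0.001 0.006]
```

View pics/s2.png

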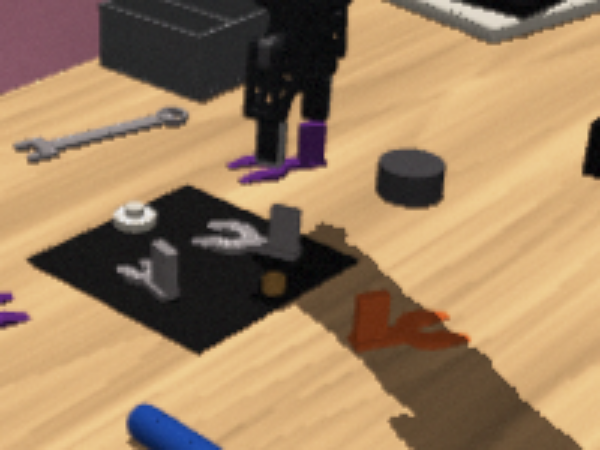

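The gripper hovers above the mat, with its fingers at about (270,130), on line with the grey tab at (285,230). The scene is undisturbed.

```bash
python3 -m creep '[{"jaw":1,"xyz":[0.5,-0.5,40],"angular":[0,0,0.006]},{"jaw":1,"xyz":[0.5,-0.5,77],"angular":[0,0,0.006]},{"jaw":1,"xyz":[0.5,-0.5,77],"angular":[0,0,0.006]},{"jaw":-1,"xyz":[0.5,-0.5,77],"angular":[0,0,0.006]},{"jaw":-1,"xyz":[0.5,-0.5,77],"angular":[0,0,0.006]},{"jaw":-1,"xyz":[0.5,-0.5,77],"angular":[0,0,0.006]},{"jaw":-1,"xyz":[0.5,-0.5,77],"angular":[0,0,0.006]},{"jaw":-1,"xyz":[0.5,-0.5,77],"angular":[0,0,0.006]},{"jaw":-1,"xyz":[0.5,-0.5,77],"angular":[0,0,0.006]},{"jaw":-1,"xyz":[0.5,-0.5,77],"angular":[0,0,0.006]}]'
```

```text
clock: 2.95
eef_pos: [531.7, -203.6, 34.1]
tool_rot: [3.141, -0.001, 0.28]
force: [-1.7, 0.1, 6.2]
width: 8.9
gripper_force: 59.1
```

```bash
python3 -m creep '[{"jaw":-1,"xyz":[0,0,-15],"angular":[0,0,0]},{"jaw":-1,"xyz":[0,0,-45],"angular":[0,0,0]},{"jaw":-1,"xyz":[0,0,-90],"angular":[0,0,0]},{"jaw":-1,"xyz":[0,0,-110],"angular":[0,0,0]},{"jaw":-1,"xyz":[0,0,-110],"angular":[0,0,0]}]'; python3 - <<'E'
from h import *
go(510,150,120,0.287)
E
```

```text
clock: 3.58
eef_pos: [532.3, -203.8, 145.5]
tool_rot: [3.139, -0.003, 0.28]
force: [-0.1, 0.8, -1.0]
width: 9.1
gripper_force: 58.4
t 3.575 pos [ 532.3 -203.8  145.5] rot [ 3.139e+00 -3.000e-03  2.800e-01] F [-0.1  0.8 -1. ] w 9.067866211746924
xyz [  76.1 -346.3   24.9] ang [ 0.002 -0.003 -0.007]
```

```bash
python3 -m creep '[{"jaw":-1,"xyz":[10,-45,0],"angular":[0,0,0]},{"jaw":-1,"xyz":[20,-95,0],"angular":[0,0,-0.007]},{"jaw":-1,"xyz":[32,-145,0],"angular":[0,0,-0.007]},{"jaw":-1,"xyz":[43,-195,0],"angular":[0,0,-0.007]},{"jaw":-1,"xyz":[54,-245,0],"angular":[0,0,-0.007]},{"jaw":-1,"xyz":[65,-295,5],"angular":[0,0,-0.007]},{"jaw":-1,"xyz":[72,-330,15],"angular":[0,0,-0.007]},{"jaw":-1,"xyz":[76,-346,25],"angular":[0.002,-0.003,-0.007]},{"jaw":-1,"xyz":[76,-346,25],"angular":[0.002,-0.003,-0.007]},{"jaw":-1,"xyz":[76,-346,25],"angular":[0.002,-0.003,-0.007]}]'; python3 - <<'E'
from h import *
go(510,150,95,0.287)
im,d=viewer.get_image("side"); np.savez("pics/side3.npz",im=im,d=d); cv2.imwrite("pics/s3.png",cv2.resize(im[130:330,60:260,::-1],None,fx=3,fy=3))
im,d=viewer.get_image("top"); np.savez("pics/top3.npz",im=im,d=d); cv2.imwrite("pics/t3.png",cv2.resize(im[100:240,90:260,::-1],None,fx=4,fy=4))
E
```

```text
clock: 4.82
eef_pos: [509.0, 147.7, 118.2]
tool_rot: [-3.141, 0.004, 0.284]
force: [-0.6, -0.3, -0.3]
width: 9.2
gripper_force: 58.5
t 4.825 pos [509.  147.7 118.2] rot [-3.141  0.004  0.284] F [-0.6 -0.3 -0.3] w 9.21572003103451
xyz [ 1.7 -1.9 23.2] ang [-0.001  0.004 -0.003]
```

View pics/s3.png

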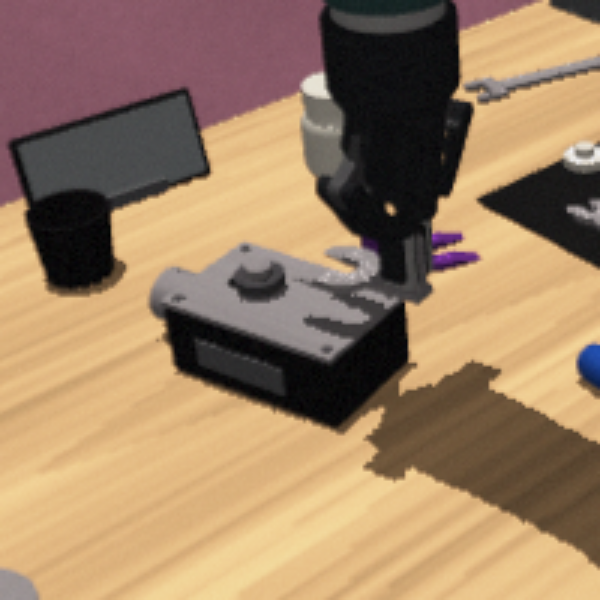

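View pics/t3.png

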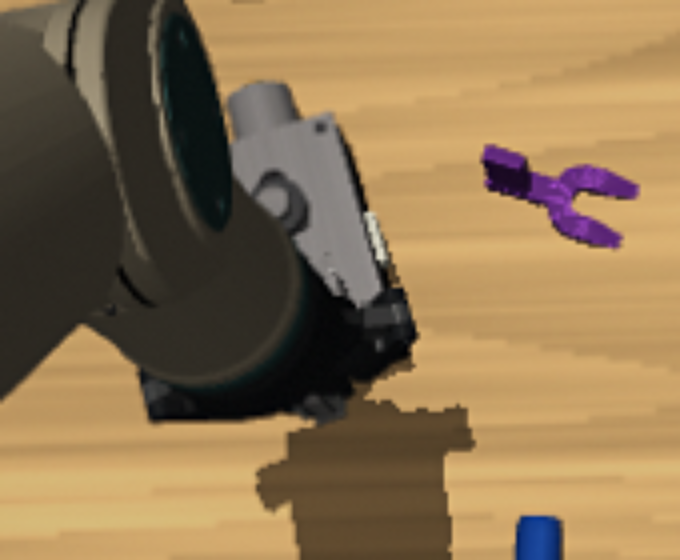

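The side view shows the clip held level above the plate at crop (350,270), with its mouth towards the collar at (258,275). The top view is mostly blocked by the arm.

```bash
python3 -m creep '[{"jaw":-1,"xyz":[1.5,-2,12],"angular":[0,0.004,-0.003]},{"jaw":-1,"xyz":[1.5,-2,24],"angular":[0,0.004,-0.003]},{"jaw":-1,"xyz":[1.5,-2,28],"angular":[0,0.004,-0.003]},{"jaw":-1,"xyz":[1.5,-2,28],"angular":[0,0.004,-0.003]},{"jaw":-1,"xyz":[1.5,-2,28],"angular":[0,0.004,-0.003]}]'; python3 -m creep '[{"jaw":-1,"xyz":[0,0,1],"angular":[0,0,0]},{"jaw":-1,"xyz":[0,0,2],"angular":[0,0,0]},{"jaw":-1,"xyz":[0,0,2],"angular":[0,0,0]}]'
```

```text
clock: 5.55
eef_pos: [509.7, 152.5, 90.4]
tool_rot: [-3.14, -0.001, 0.29]
force: [-0.3, 0.1, -0.8]
width: 8.9
gripper_force: 58.5
clock: 5.92
eef_pos: [509.5, 152.5, 88.4]
tool_rot: [-3.14, -0.001, 0.29]
force: [0.1, -0.0, 0.3]
width: 9.3
gripper_force: 58.5
```

```bash
python3 -m creep '[{"jaw":-1,"xyz":[0,2,0.5],"angular":[0,0,0.003]},{"jaw":-1,"xyz":[0,2,1],"angular":[0,0,0.003]},{"jaw":-1,"xyz":[0,2,1],"angular":[0,0,0.003]}]';  python3 -m creep '[{"jaw":-1,"xyz":[0,0,0.5],"angular":[0,0,0]},{"jaw":-1,"xyz":[0,0,0.8],"angular":[0,0,0]},{"jaw":-1,"xyz":[0,0,0.8],"angular":[0,0,0]}]'
```

```text
clock: 6.3
eef_pos: [510.1, 150.5, 87.3]
tool_rot: [-3.14, -0.001, 0.287]
force: [0.5, -0.3, -0.8]
width: 8.9
gripper_force: 58.5
clock: 6.68
eef_pos: [510.1, 150.6, 86.5]
tool_rot: [-3.14, -0.001, 0.287]
force: [0.3, 0.4, -0.3]
width: 9.1
gripper_force: 58.5
```

```bash
for i in 1; do python3 -m creep '[{"jaw":-1,"xyz":[0,0,0.5],"angular":[0,0,0]},{"jaw":-1,"xyz":[0,0,0.7],"angular":[0,0,0]},{"jaw":-1,"xyz":[0,0,0.7],"angular":[0,0,0]}]';  python3 -m creep '[{"jaw":-1,"xyz":[0,0,0.5],"angular":[0,0,0]},{"jaw":-1,"xyz":[0,0,0.7],"angular":[0,0,0]},{"jaw":-1,"xyz":[0,0,0.7],"angular":[0,0,0]}]'; done; python3 -c "
from h import *;s=ctrl.read_state();print(s['torque'])"
```

```text
clock: 7.05
eef_pos: [510.1, 150.6, 86.0]
tool_rot: [-3.14, -0.001, 0.287]
force: [-0.8, 0.4, 3.4]
width: 8.9
gripper_force: 59.0
clock: 7.42
eef_pos: [510.0, 150.6, 85.9]
tool_rot: [-3.139, -0.001, 0.287]
force: [-3.6, -0.3, 9.8]
width: 9.2
gripper_force: 60.1
[-0.09793775  0.37722012  0.02296912]
```

```bash
python3 -m creep '[{"jaw":-1,"xyz":[3,0,-0.4],"angular":[0,0,0]},{"jaw":-1,"xyz":[8,0,-0.4],"angular":[0,0,0]},{"jaw":-1,"xyz":[13,0,-0.4],"angular":[0,0,0]},{"jaw":-1,"xyz":[18,0,-0.4],"angular":[0,0,0]},{"jaw":-1,"xyz":[18,0,-0.4],"angular":[0,0,0]}]'; python3 - <<'E'
from h import *
go(576.9,169.9,86,0.287)
im,d=viewer.get_image("side"); cv2.imwrite("pics/s4.png",cv2.resize(im[180:280,90:220,::-1],None,fx=6,fy=6,interpolation=cv2.INTER_CUBIC))
E
```

```text
clock: 8.05
eef_pos: [526.9, 155.5, 86.0]
tool_rot: [-3.139, -0.0, 0.287]
force: [-3.1, -1.1, 7.5]
width: 9.6
gripper_force: 59.8
t 8.05 pos [526.9 155.5  86. ] rot [-3.139 -0.     0.287] F [-3.1 -1.1  7.5] w 9.550139362985135
xyz [52.   0.4  0. ] ang [-0.002 -0.    -0.   ]
```

View pics/s4.png

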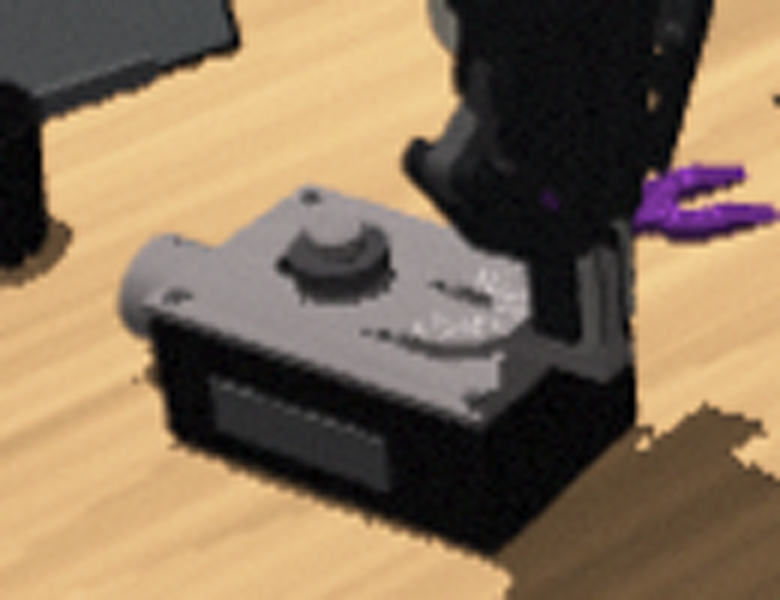

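The clip lies flat on the plate, with its tips at crop (365,333) and (435,285). Their midline runs along the plate to the collar at (335,275), so it is aligned.

```bash
python3 -m creep '[{"jaw":-1,"xyz":[2,0,-0.2],"angular":[0,0,0]},{"jaw":-1,"xyz":[4,0,-0.2],"angular":[0,0,0]},{"jaw":-1,"xyz":[6,0,-0.2],"angular":[0,0,0]},{"jaw":-1,"xyz":[8,0,-0.2],"angular":[0,0,0]},{"jaw":-1,"xyz":[10,0,-0.2],"angular":[0,0,0]}]'; python3 -m creep '[{"jaw":-1,"xyz":[1,0,0],"angular":[0,0,0]},{"jaw":-1,"xyz":[2,0,0],"angular":[0,0,0]},{"jaw":-1,"xyz":[3,0,0],"angular":[0,0,0]},{"jaw":-1,"xyz":[4,0,0],"angular":[0,0,0]}]'
```

```text
clock: 8.72
eef_pos: [535.7, 158.1, 86.1]
tool_rot: [-3.139, 0.001, 0.287]
force: [-3.9, -0.7, 7.5]
width: 9.0
gripper_force: 59.7
clock: 9.22
eef_pos: [539.6, 159.2, 86.1]
tool_rot: [-3.139, 0.001, 0.287]
force: [-4.1, -0.9, 6.9]
width: 8.9
gripper_force: 59.7
```

```bash
python3 -m creep '[{"jaw":-1,"xyz":[1,0,0],"angular":[0,0,0]},{"jaw":-1,"xyz":[2,0,0],"angular":[0,0,0]},{"jaw":-1,"xyz":[3,0,0],"angular":[0,0,0]},{"jaw":-1,"xyz":[4,0,0],"angular":[0,0,0]}]'; python3 -m creep '[{"jaw":-1,"xyz":[1,0,0],"angular":[0,0,0]},{"jaw":-1,"xyz":[2,0,0],"angular":[0,0,0]},{"jaw":-1,"xyz":[3,0,0],"angular":[0,0,0]},{"jaw":-1,"xyz":[4,0,0],"angular":[0,0,0]}]'
```

```text
clock: 9.72
eef_pos: [543.4, 160.3, 86.1]
tool_rot: [-3.139, 0.001, 0.287]
force: [-4.4, -0.5, 7.1]
width: 9.0
gripper_force: 59.7
clock: 10.22
eef_pos: [546.8, 161.3, 86.1]
tool_rot: [-3.139, 0.002, 0.287]
force: [-6.1, -1.2, 7.9]
width: 9.4
gripper_force: 59.9
```

```bash
python3 -m creep '[{"jaw":-1,"xyz":[1,0,0],"angular":[0,0,0]},{"jaw":-1,"xyz":[2,0,0],"angular":[0,0,0]},{"jaw":-1,"xyz":[3,0,0],"angular":[0,0,0]},{"jaw":-1,"xyz":[4,0,0],"angular":[0,0,0]}]'; python3 -m creep '[{"jaw":-1,"xyz":[1,0,0],"angular":[0,0,0]},{"jaw":-1,"xyz":[2,0,0],"angular":[0,0,0]},{"jaw":-1,"xyz":[3,0,0],"angular":[0,0,0]}]'
```

```text
clock: 10.72
eef_pos: [547.9, 161.6, 86.1]
tool_rot: [-3.139, 0.008, 0.287]
force: [-11.2, -3.3, 16.7]
width: 9.1
gripper_force: 61.0
clock: 11.1
eef_pos: [550.3, 162.3, 86.1]
tool_rot: [-3.139, 0.009, 0.286]
force: [-13.3, -3.2, 16.1]
width: 9.0
gripper_force: 61.0
```

```bash
python3 -m creep '[{"jaw":-1,"xyz":[1,0,-0.2],"angular":[0,0,0]},{"jaw":-1,"xyz":[2,0,-0.3],"angular":[0,0,0]},{"jaw":-1,"xyz":[2,0,-0.3],"angular":[0,0,0]}]'; python3 -m creep '[{"jaw":-1,"xyz":[1,0,0],"angular":[0,0,0]},{"jaw":-1,"xyz":[2,0,0],"angular":[0,0,0]},{"jaw":-1,"xyz":[2,0,0],"angular":[0,0,0]}]'
```

```text
clock: 11.48
eef_pos: [552.5, 163.0, 86.2]
tool_rot: [-3.139, 0.009, 0.287]
force: [-11.6, -3.4, 13.7]
width: 9.1
gripper_force: 60.8
clock: 11.85
eef_pos: [554.1, 163.5, 86.2]
tool_rot: [-3.139, 0.009, 0.286]
force: [-11.6, -3.2, 14.3]
width: 9.2
gripper_force: 60.8
```

```bash
python3 -m creep '[{"jaw":-1,"xyz":[1,0,0],"angular":[0,0,0]},{"jaw":-1,"xyz":[2,0,0],"angular":[0,0,0]},{"jaw":-1,"xyz":[3,0,0],"angular":[0,0,0]}]'; python3 -m creep '[{"jaw":-1,"xyz":[1,0,0],"angular":[0,0,0]},{"jaw":-1,"xyz":[2,0,0],"angular":[0,0,0]},{"jaw":-1,"xyz":[3,0,0],"angular":[0,0,0]}]'
```

```text
clock: 12.22
eef_pos: [557.8, 164.6, 86.2]
tool_rot: [-3.139, 0.007, 0.287]
force: [-8.1, -2.6, 10.0]
width: 9.2
gripper_force: 60.3
clock: 12.6
eef_pos: [561.0, 165.6, 86.2]
tool_rot: [-3.139, 0.007, 0.287]
force: [-10.4, -2.0, 10.8]
width: 9.1
gripper_force: 60.3
```

Past the first peak, and the force is falling. Home is expected near x = 577.

```bash
python3 -m creep '[{"jaw":-1,"xyz":[1,0,0],"angular":[0,0,0]},{"jaw":-1,"xyz":[2,0,0],"angular":[0,0,0]},{"jaw":-1,"xyz":[3,0,0],"angular":[0,0,0]}]'; python3 -m creep '[{"jaw":-1,"xyz":[1,0,0],"angular":[0,0,0]},{"jaw":-1,"xyz":[2,0,0],"angular":[0,0,0]},{"jaw":-1,"xyz":[3,0,0],"angular":[0,0,0]}]'
```

```text
clock: 12.98
eef_pos: [564.0, 166.6, 86.1]
tool_rot: [-3.139, 0.007, 0.287]
force: [-9.3, -2.5, 11.1]
width: 9.4
gripper_force: 60.2
clock: 13.35
eef_pos: [567.0, 167.4, 86.2]
tool_rot: [-3.139, 0.006, 0.287]
force: [-8.5, -2.3, 10.6]
width: 9.3
gripper_force: 60.2
```

```bash
python3 -m creep '[{"jaw":-1,"xyz":[1,0,0],"angular":[0,0,0]},{"jaw":-1,"xyz":[2,0,0],"angular":[0,0,0]},{"jaw":-1,"xyz":[3,0,0],"angular":[0,0,0]}]'; python3 -m creep '[{"jaw":-1,"xyz":[1,0,0],"angular":[0,0,0]},{"jaw":-1,"xyz":[2,0,0],"angular":[0,0,0]},{"jaw":-1,"xyz":[2,0,0],"angular":[0,0,0]}]'
```

```text
clock: 13.72
eef_pos: [569.9, 168.3, 86.1]
tool_rot: [-3.139, 0.006, 0.287]
force: [-7.7, -1.4, 10.3]
width: 8.7
gripper_force: 60.2
clock: 14.1
eef_pos: [572.2, 169.0, 86.1]
tool_rot: [-3.139, 0.006, 0.287]
force: [-8.5, -2.4, 9.3]
width: 9.1
gripper_force: 60.1
```

```bash
python3 -m creep '[{"jaw":-1,"xyz":[1,0,0],"angular":[0,0,0]},{"jaw":-1,"xyz":[2,0,0],"angular":[0,0,0]},{"jaw":-1,"xyz":[2,0,0],"angular":[0,0,0]}]'; python3 -m creep '[{"jaw":-1,"xyz":[0.5,0,0],"angular":[0,0,0]},{"jaw":-1,"xyz":[1,0,0],"angular":[0,0,0]},{"jaw":-1,"xyz":[1,0,0],"angular":[0,0,0]}]'
```

```text
clock: 14.48
eef_pos: [574.0, 169.5, 86.1]
tool_rot: [-3.139, 0.006, 0.287]
force: [-8.7, -2.7, 10.1]
width: 8.7
gripper_force: 60.1
clock: 14.85
eef_pos: [574.6, 169.7, 86.2]
tool_rot: [-3.139, 0.006, 0.287]
force: [-8.8, -1.6, 10.2]
width: 9.4
gripper_force: 60.2
```

```bash
python3 -m creep '[{"jaw":-1,"xyz":[1,0,0],"angular":[0,0,0]},{"jaw":-1,"xyz":[1,0,0],"angular":[0,0,0]}]'; python3 -m creep '[{"jaw":-1,"xyz":[1,0,0],"angular":[0,0,0]},{"jaw":-1,"xyz":[1,0,0],"angular":[0,0,0]}]'
```

```text
clock: 15.1
eef_pos: [575.9, 170.1, 86.1]
tool_rot: [-3.139, 0.006, 0.287]
force: [-7.6, -1.8, 9.3]
width: 8.9
gripper_force: 60.2
clock: 15.35
eef_pos: [576.8, 170.3, 86.1]
tool_rot: [-3.139, 0.006, 0.287]
force: [-8.3, -2.6, 9.2]
width: 9.1
gripper_force: 60.2
```

```bash
python3 -m creep '[{"jaw":-1,"xyz":[1,0,0],"angular":[0,0,0]},{"jaw":-1,"xyz":[1,0,0],"angular":[0,0,0]}]'; python3 -m creep '[{"jaw":-1,"xyz":[1,0,0],"angular":[0,0,0]},{"jaw":-1,"xyz":[1,0,0],"angular":[0,0,0]}]'
```

```text
clock: 15.6
eef_pos: [576.9, 170.4, 86.2]
tool_rot: [-3.139, 0.008, 0.287]
force: [-10.5, -1.7, 11.8]
width: 9.2
gripper_force: 60.5
clock: 15.85
eef_pos: [577.0, 170.4, 86.2]
tool_rot: [-3.139, 0.009, 0.287]
force: [-12.4, -3.3, 13.2]
width: 9.0
gripper_force: 60.8
```

```bash
python3 -m creep '[{"jaw":-1,"xyz":[1,0,0],"angular":[0,0,0]},{"jaw":-1,"xyz":[1,0,0],"angular":[0,0,0]}]'; python3 -m creep '[{"jaw":-1,"xyz":[-1,0,-0.3],"angular":[0,0,0]},{"jaw":-1,"xyz":[-1.5,0,-0.5],"angular":[0,0,0]},{"jaw":-1,"xyz":[-1.5,0,-0.5],"angular":[0,0,0]}]'
```

```text
clock: 16.1
eef_pos: [577.0, 170.4, 86.1]
tool_rot: [-3.139, 0.012, 0.286]
force: [-14.0, -3.5, 14.6]
width: 9.3
gripper_force: 61.1
clock: 16.48
eef_pos: [577.0, 170.4, 86.1]
tool_rot: [-3.139, 0.009, 0.287]
force: [-9.5, -2.7, 8.5]
width: 9.6
gripper_force: 59.8
```

The stem is at the bottom of the slot: the TCP has stopped while the force climbs to about 14 N. Now I'll release and retreat.

```bash
python3 -m creep '[{"jaw":-0.6,"xyz":[0,0,0],"angular":[0,0,0]},{"jaw":-0.3,"xyz":[0,0,0],"angular":[0,0,0]},{"jaw":0.2,"xyz":[0,0,0],"angular":[0,0,0]},{"jaw":0.2,"xyz":[0,0,0],"angular":[0,0,0]},{"jaw":0.2,"xyz":[0,0,0],"angular":[0,0,0]},{"jaw":0.2,"xyz":[0,0,-20],"angular":[0,0,0]},{"jaw":0.2,"xyz":[-10,0,-60],"angular":[0,0,0]},{"jaw":0.2,"xyz":[-60,0,-110],"angular":[0,0,0]},{"jaw":0.2,"xyz":[-110,0,-130],"angular":[0,0,0]},{"jaw":0.2,"xyz":[-150,30,-130],"angular":[0,0,0]},{"jaw":0.2,"xyz":[-150,80,-130],"angular":[0,0,0]},{"jaw":0.2,"xyz":[-150,130,-130],"angular":[0,0,0]}]'; python3 - <<'E'
from h import *
out=[]
for n,sl in (("side",np.s_[180:280,90:220]),("top",np.s_[110:210,100:230])):
    im,d=viewer.get_image(n); np.savez(f"pics/{n}5.npz",im=im,d=d); out.append(cv2.resize(im[sl][:,:,::-1],(400,308),interpolation=cv2.INTER_CUBIC))
    W=cloud(n,im,d).reshape(-1,3); W=W[np.hypot(W[:,0]-577,W[:,1]-169.5)<22]; t=W[(W[:,2]>75)&(W[:,2]<110)]
    print(n,len(t),"tab",np.round(np.mean(t,0),1),np.round(np.percentile(t[:,2],95),1))
    W=cloud(n,im,d).reshape(-1,3); k=W[(np.hypot(W[:,0]-620,W[:,1]-183)<25)&(W[:,2]>66)]; print("collar",k.mean(0),k[:,2].max(),cv2.minEnclosingCircle(k[:,:2].astype(np.float32)))
cv2.imwrite("pics/f5.png",np.hstack(out))
E
```

```text
clock: 17.98
eef_pos: [474.6, 3.4, 216.8]
tool_rot: [-3.14, -0.003, 0.288]
force: [-0.1, 0.4, 0.6]
width: 51.2
gripper_force: 0.0
side 154 tab [574.1 173.2  88.7] 97.6
collar [616.33964015 185.2684072   71.83560038] 78.55887744361979 ((620.774169921875, 182.177490234375), 17.577102661132812)
  return _methods._mean(a, axis=axis, dtype=dtype,
  ret = um.true_divide(
Traceback (most recent call last):
IndexError: index -1 is out of bounds for axis 0 with size 0
```

```bash
python3 - <<'E'
import cv2,numpy as np
a=np.load("pics/side5.npz")["im"]; cv2.imwrite("pics/f5.png",cv2.resize(a[180:280,90:220,::-1],None,fx=6,fy=6,interpolation=cv2.INTER_CUBIC))
E
```

```text
(no output)
```

View pics/f5.png

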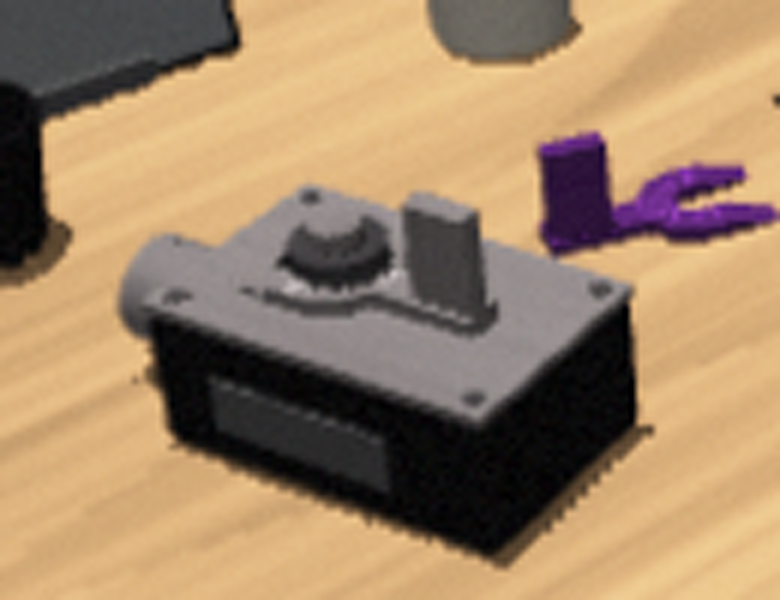

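The clip lies flat under the raised collar (335,250), with its tab upright at (445,255). The gripper is clear of it.

```bash
python3 -m creep '[{"jaw":0.2,"xyz":[0,0,0],"angular":[0,0,0]},{"jaw":0.2,"xyz":[0,0,0],"angular":[0,0,0]}]'; python3 -c "
from cell import ctrl; print(ctrl.finish_job())"
```

```text
clock: 18.32
eef_pos: [474.1, 5.6, 216.1]
tool_rot: [-3.139, -0.001, 0.289]
force: [1.3, -0.1, 0.2]
width: 51.3
gripper_force: 0.0
the job is handed in; nothing more can be done
None
```

The larger clip is on the stem under the lifted collar, pushed home by feel (wrist readings stayed at about 14 N of push) and released, and the smaller clip was left alone; I handed the job in at 18.3 s, and no verdict came back.

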